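# Square a test bar in the fence jig and lay it across the bending rollers

## Task

Push the loose black test bar flush against both fences of the squaring jig, so that it lies square in the corner, its long side on the split fence and one end on the short fence. Only then pick it up and lay it across the two rollers of the bending cradle, flat, square to the rollers and centred on them, and let go. Leave the weight, the jar and the dishes alone.

Things in the scene. Friction and masses are not known exactly. Their poses are not given: they have to be found in the camera images.
- bar_center (a point): Centre of the loose black plastic test bar, a plain block 30 mm (its x) by 120 mm (its y) by 20 mm high (its z), about 130 g. It starts lying flat on the jig's base plate, clear of both fences and turned up to 0.35 rad from the jig. It slides when pushed with 1 to 2 N.
- corner (a point): Inner corner of the fixed squaring jig, where the inner faces of its two fences meet on the base plate's top; axes as the jig's. Long fence: along y, inner face at x = 0, bar on its -x side. Short fence: along x, inner face at y = 0, bar on its -y side. A bar square against both has its centre at x = -15, y = -60, z = +10 mm from here, its long axis along y.
- jig: The jig: bare steel base plate 150 mm (x) by 200 mm (y), 8 mm thick; origin under its centre, 55 mm in -x and 80 mm in -y from the corner. Dark steel fences 12 mm thick, 10 mm above the plate (half the bar's height). From the corner, the long fence spans y = -125 to -90 and -30 to +12 mm (the gap is finger room behind the bar's middle), the short one x = -50 to 0 mm.
- seat (a point): Middle of the bending cradle: the point midway between its two rollers, level with their tops, 45 mm above the bench; axes as the cradle's. The rollers lie along x at y = -40 and +40 mm. A bar laid properly has its long axis along y, either way round, sticks out equally past both rollers, and has its centre 10 mm above this point.
- cradle: The fixed cradle: steel base plate 90 mm (x) by 150 mm (y), 12 mm thick, origin under its centre. Across it stand two grey blocks, 58 mm apart, each carrying a steel roller 12 mm in diameter and 56 mm long.
- weight: Bystander: steel knobbed weight, 48 mm in diameter, 58 mm high, 500 g, standing on the bench; origin at the centre of its underside.
- jar: Bystander: small glass jar with a white lid, 60 mm in diameter, 62 mm high, on the bench; origin at the centre of its underside.
- dishes: Bystander: stack of three shallow lab dishes, 92 mm in diameter, 41 mm high, on the bench; origin at the centre of its underside.
Mind the look-alikes: they are no part of the job. What is meant by the jig is not pink, and is the larger of those in its own colour. What is shaped like the part that bears bar_center but turquoise is not meant.

How it is judged:
By the outcome, as a careful person would: the job done as asked, in the order asked, and still so for the second after the job is handed in, with the robot touching nothing.
It also fails if it takes over 64 s, if anything falls off the work surface, if the arm or the gripper's body presses on something with over 40 N, if the wrist force passes 120 N, or if a joint passes its speed limit or range.

## Robot

A 6-joint arm with a two-finger parallel gripper is mounted at the origin on the work surface. World frame = base frame: x ahead of the robot, y to its left, z up, the work surface at z = 0. Lengths are in m, angles in degrees, forces in N, time in s.
With the tool pointing down it reaches from about 0.35 to 0.875 m from the base axis. Payload 4.2 kg.
Tool frame: the origin (TCP) lies at the very end of the fingers, on their centre line; the grasp point (between the pads) lies 19 mm behind it; z points along the fingers, y is the line along which they close (so a half turn about z gives the same grasp; the last joint's range is limited). The gripper opens to 87 mm and grips with 3 to 60 N. Pads are 19 mm wide; open, the fingers measure 117 mm over their backs; the gripper's body (75 mm by 190 mm) begins 51 mm behind the grasp point.
Start: joints at [84.087, 22.042, 0.453, 0, -68.411, -14.817], TCP at [0.221, 0.585, 0.223] pointing down, gripper open.
Joint ranges: [-179.83, 179.83], [-69.29, 118.12], [-61.27, 80.66], [-181.25, 117.63], [-171.15, -9.14], [-177.46, 177.46]. Speed limits (degrees/s): [159.86, 159.86, 180, 180, 180, 180].

## Interface

Orientations are given as a 3x3 rotation matrix whose columns are the frame's x, y, z axes.
In Python, from station import * gives the robot as it stands.
- The arm moves only by the shell command python3 -m pendant 'ROWS'. ROWS is JSON, a list of rows, each an object of numbers: "x", "y", "z": the shift along the world's x, y, z normalised to -1 to 1, where 1 is 250 mm; "rx", "ry", "rz": the turn, a rotation vector about the world's x, y, z normalised to -1 to 1, where 1 is 180 degrees; "claw": the opening, from 0 (shut) to 1 (fully open). A call has exactly 8 rows; each row is the pose to reach, as a shift and turn from the pose commanded when the call began, turning the shorter way round; what a row does not reach only later rows make up. A row lasts 1/8 s, in which the tool goes at most 62.5 mm and 10.7 degrees, less where a joint would pass 70% of its speed; a pose out of reach is approached as far as the arm can. A call with a number of a shift or a turn outside -1 to 1 is refused whole. A call with a gripper value outside its range is refused whole. The fingers move at their own pace and stop on an object; the grip force is fixed at half the most. Time passes only in rows, so rows that repeat a pose let the fingers close, or fill a call up. It gives the time, the measured TCP pose, the force, the opening and the grip force at its end, in the units of the state.
- sense(): the state, without advancing time (a new reading comes with each control period).
- capture(name): name is "scene" or "top" or "wrist"; returns a dict with "color" (400x640x3 uint8, red, green, blue), "mtx" (3x3 intrinsics, pixels), "k1" (the pictures are not rectified: a ray, as slopes to the right and down, at radius r is drawn at 1 + k1 r^2 times it, then the intrinsics apply), "world_to_cam" (4x4, takes a point from world to camera coordinates). Camera axes: x right, y up, looking along -z (the intrinsics and any distortion apply to the point x, -y, -z); pixel columns grow to the right and rows downward; lengths in m; the calibration is good to about 2 mm. A picture is of the moment at which its call begins. There is no depth.
- finish_job(): hands the job in; it is judged then, once.
Trained networks look in a picture, given as the dict that the camera call returned (one of the last four; its "shot" number tells which), for a name from the list of things; names that differ only in an ending like _2 or _b are one class to them, and where a whole thing is asked for, a point or a joint stands for the part that bears it (a point fixed in the world has none). Each returns a list of dicts, best first, with "conf" (0 to 1); they miss things now and then, are a little off and sometimes report something else, mostly with a low value. They report only what shows in the picture. A call takes as long as a camera call. They do not tell look-alikes from the thing itself.
- search_frame(picture, label): "centre" ([column, row] in pixels, amid what is visible of it).
- regions_of(picture, label): "region" (400x640 bool, what is visible of it) and "centre" ([column, row] in pixels, amid what is visible of it).
The state is a dict: "time_s": time; "joints": joint angles; "joint_velocities": joint speeds; "effort": joint torques, N m; "tcp_pos": TCP position; "ee_rot": TCP orientation; "wrist_force": force on the tool from outside, world axes, zero at the start; "moment": the same for the moment, N m; "gripper_width": opening from 0.0 (shut) to 1.0 (fully open); "gripper_force": force on a finger pad.
Only numpy, scipy, OpenCV 4.12 (cv2) and the standard library are available. Lean on these libraries where they do the work, as an engineer would, in place of code of your own. Each camera call takes 0.05 s, during which the arm holds its last target. There are 200 camera calls.

## Working session

There is one attempt and no reset: what is moved stays moved. The work goes in short steps, Python scripts to look and compute and a shell command to move; the robot and the scene stay as the last step left them, time stands still between calls to the robot, and variables do not carry over. Pictures are saved under pics/ and viewed, at most 10 in all, crops included, and the job is handed in when it is done.

```bash
mkdir -p pics; ls; cat > h.py <<'E'
from station import *
import numpy as np, cv2
def ray(c,px):
    m=c["mtx"]; px=np.atleast_2d(px).astype(float)
    s=np.c_[(px[:,0]-m[0,2])/m[0,0],(px[:,1]-m[1,2])/m[1,1]]; u=s.copy()
    for _ in range(30): u=s/(1+c["k1"]*(u**2).sum(1,keepdims=True))
    d=np.c_[u[:,0],-u[:,1],-np.ones(len(u))]
    T=np.array(c["world_to_cam"]); R=T[:3,:3]
    return -R.T@T[:3,3], d@R
def toz(c,px,z):
    o,d=ray(c,px); return o+d*((z-o[2])/d[:,2])[:,None]
def proj(c,P):
    T=np.array(c["world_to_cam"]); P=np.atleast_2d(P)@T[:3,:3].T+T[:3,3]
    u=np.c_[P[:,0],-P[:,1]]/-P[:,2:]; u=u*(1+c["k1"]*(u**2).sum(1,keepdims=True))
    m=c["mtx"]; return np.c_[u[:,0]*m[0,0]+m[0,2],u[:,1]*m[1,1]+m[1,2]]
def save(c,n): cv2.imwrite("pics/"+n,c["color"][:,:,::-1])
E
python3 - <<'E'
from h import *
for n in("top","scene"):
    c=capture(n); save(c,n+"0.png")
    print(n,np.round(np.linalg.inv(c["world_to_cam"])[:3,3],3),c["mtx"][0,0],c["k1"])
    for l in("bar_center","jig","cradle","weight","jar","dishes"):
        for r in regions_of(c,l):
            print(l,np.round(r["conf"],2),np.round(r["centre"]),r["region"].sum(),toz(c,r["centre"],.02)[0].round(3))
E
```

```text
pics
top [0.452 0.093 1.173] 472.1216204079836 -0.059021332136387356
bar_center 0.91 [380. 257.] 690 [ 0.415 -0.007  0.02 ]
bar_center 0.86 [294. 222.] 653 [0.504 0.201 0.02 ]
jig 0.88 [288. 211.] 4032 [0.531 0.215 0.02 ]
jig 0.81 [296. 301.] 2595 [0.313 0.198 0.02 ]
jig 0.56 [169. 203.] 4585 [0.557 0.513 0.02 ]
cradle 0.94 [467. 195.] 2229 [ 0.562 -0.224  0.02 ]
weight 0.92 [380. 117.] 352 [ 0.761 -0.016  0.02 ]
jar 0.86 [455. 116.] 564 [ 0.763 -0.202  0.02 ]
dishes 0.96 [327. 115.] 1135 [0.771 0.118 0.02 ]
scene [1.191 0.073 0.781] 376.1723151211898 0.02418934983537696
bar_center 0.75 [272. 189.] 400 [ 0.427 -0.013  0.02 ]
bar_center 0.72 [348. 207.] 554 [0.502 0.197 0.02 ]
bar_center 0.58 [184. 233.] 1753 [ 0.576 -0.23   0.02 ]
jig 0.72 [358. 221.] 2524 [0.552 0.22  0.02 ]
jig 0.7 [341. 166.] 1206 [0.331 0.194 0.02 ]
jig 0.57 [466. 224.] 3276 [0.575 0.503 0.02 ]
cradle 0.62 [183. 234.] 1750 [ 0.58  -0.232  0.02 ]
weight 0.87 [263. 297.] 501 [ 0.766 -0.02   0.02 ]
weight 0.42 [346. 207.] 532 [0.501 0.193 0.02 ]
weight 0.24 [177. 300.] 900 [ 0.765 -0.209  0.02 ]
jar 0.8 [178. 298.] 867 [ 0.762 -0.206  0.02 ]
jar 0.16 [182. 233.] 1747 [ 0.576 -0.235  0.02 ]
dishes 0.92 [327. 294.] 1540 [0.766 0.123 0.02 ]
```

View pics/top0.png

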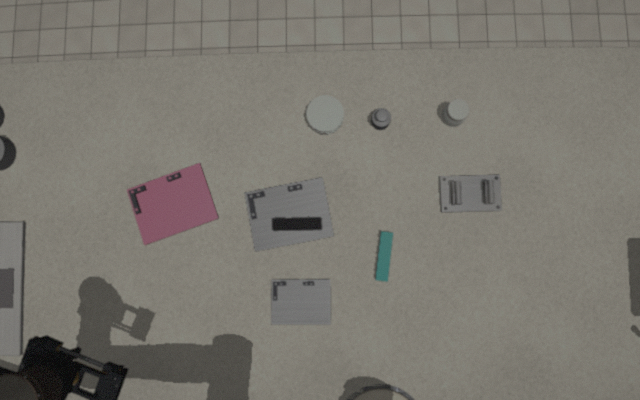

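```bash
python3 - <<'E'
import cv2
a=cv2.imread("pics/top0.png")[150:270,230:350]
b=cv2.imread("pics/top0.png")[140:250,412:522]
cv2.imwrite("pics/crop1.png",cv2.hconcat([cv2.resize(a,(400,400),interpolation=2),cv2.resize(b,(400,400),interpolation=2)]))
E
```

```text
(no output)
```

View pics/crop1.png

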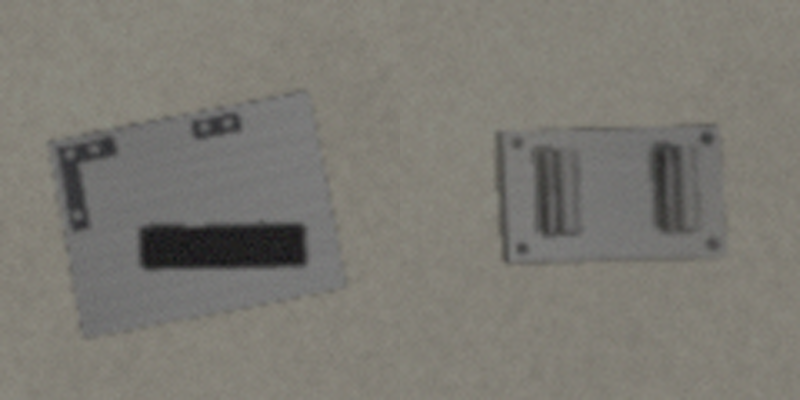

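The top view shows three jigs: pink at (172,203), large grey at (289,214) and small grey at (301,301). The bars are black at (297,224) and turquoise at (384,256). I choose the large grey jig and the black bar on it, and the close crop confirms both. The jig's corner is at its upper left (about +11° yaw). The cradle is at (470,193), with its rollers roughly along world x.

```bash
python3 - <<'E'
from h import *
s=sense(); print(np.round(s["ee_rot"],3), s["tcp_pos"])
c=capture("top")
for l in("bar_center","jig","cradle"):
    for r in regions_of(c,l)[:2]:
        p=np.argwhere(r["region"])[:,::-1]
        z={"bar_center":.028,"jig":.008,"cradle":.012}[l]
        rc=cv2.minAreaRect(toz(c,p,z)[:,:2].astype(np.float32)*1000); print(l,np.round(r["conf"],2),rc)
cr=np.array([[50,140],[305,90],[345,285],[85,338]])*.3+[230,150]
P=toz(c,cr,.008)[:,:2]*1000;print(P.round(),P.mean(0))
w=capture("wrist"); T=np.linalg.inv(w["world_to_cam"]); R=np.array(s["ee_rot"])
print("cam in tool",R.T@(T[:3,3]-s["tcp_pos"]),"look",R.T@-T[:3,2],"up",R.T@T[:3,1],w["mtx"][0,0])
E
```

```text
[[ 0.935 -0.354  0.   ]
 [-0.354 -0.935  0.   ]
 [-0.    -0.    -1.   ]] [0.22120387 0.5845215  0.22258055]
bar_center 0.75 ((498.9532775878906, 195.0505828857422), (114.68229675292969, 29.20758628845215), 89.14210510253906)
bar_center 0.72 ((419.2801818847656, -13.010860443115234), (33.78151321411133, 120.90880584716797), 82.2470932006836)
jig 0.83 ((556.847412109375, 508.7222900390625), (152.99151611328125, 207.13088989257812), 17.988658905029297)
jig 0.82 ((308.84454345703125, 190.11546325683594), (147.1502685546875, 106.85662078857422), 89.34247589111328)
cradle 0.7 ((569.8668823242188, -232.9431915283203), (92.36483764648438, 151.23272705078125), 0.5206624269485474)
[[582. 325.]
 [616. 133.]
 [470. 106.]
 [434. 299.]] [525.24272067 215.66905603]
cam in tool [ 7.86674638e-02 -3.86881359e-05 -1.62393910e-01] look [-2.87641542e-01 -3.33604214e-04  9.57738081e-01] up [9.57738123e-01 8.50701043e-05 2.87641585e-01] 306.75900830028905
```

```bash
python3 -m pendant '[{"x":0.6,"y":-0.8,"z":0.12,"rz":-0.33,"claw":1},{"x":0.6,"y":-0.8,"z":0.12,"rz":-0.33,"claw":1},{"x":0.6,"y":-0.8,"z":0.12,"rz":-0.33,"claw":1},{"x":0.6,"y":-0.8,"z":0.12,"rz":-0.33,"claw":1},{"x":0.6,"y":-0.8,"z":0.12,"rz":-0.33,"claw":1},{"x":0.6,"y":-0.8,"z":0.12,"rz":-0.33,"claw":1},{"x":0.6,"y":-0.8,"z":0.12,"rz":-0.33,"claw":1},{"x":0.6,"y":-0.8,"z":0.12,"rz":-0.33,"claw":1}]'
python3 -m pendant '[{"x":0.57,"y":-0.73,"claw":1},{"x":0.57,"y":-0.73,"claw":1},{"x":0.57,"y":-0.73,"claw":1},{"x":0.57,"y":-0.73,"claw":1},{"x":0.57,"y":-0.73,"claw":1},{"x":0.57,"y":-0.73,"claw":1},{"x":0.57,"y":-0.73,"claw":1},{"x":0.57,"y":-0.73,"claw":1}]'
python3 - <<'E'
from h import *
c=capture("wrist"); save(c,"w1.png")
for l in("bar_center","jig"):
    for r in regions_of(c,l):
        print(l,np.round(r["conf"],2),np.round(r["centre"]),r["region"].sum(),toz(c,r["centre"],.02)[0].round(3))
E
```

```text
jig 0.95 [598.  20.] 3226 [0.283 0.238 0.02 ]$[0]: bad value
$[0]: bad value
```

View pics/w1.png

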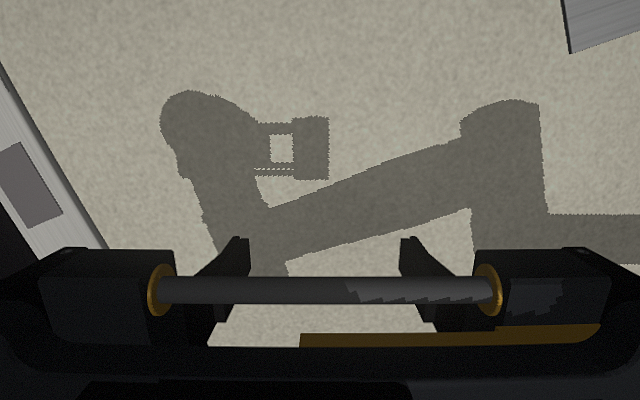

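```bash
python3 -m pendant '[{"x":0.6,"y":-0.6,"z":0.3,"rx":0,"ry":0,"rz":-0.33,"claw":1},{"x":0.6,"y":-0.6,"z":0.3,"rx":0,"ry":0,"rz":-0.33,"claw":1},{"x":0.6,"y":-0.6,"z":0.3,"rx":0,"ry":0,"rz":-0.33,"claw":1},{"x":0.6,"y":-0.6,"z":0.3,"rx":0,"ry":0,"rz":-0.33,"claw":1},{"x":0.6,"y":-0.6,"z":0.3,"rx":0,"ry":0,"rz":-0.33,"claw":1},{"x":0.6,"y":-0.6,"z":0.3,"rx":0,"ry":0,"rz":-0.33,"claw":1},{"x":0.6,"y":-0.6,"z":0.3,"rx":0,"ry":0,"rz":-0.33,"claw":1},{"x":0.6,"y":-0.6,"z":0.3,"rx":0,"ry":0,"rz":-0.33,"claw":1}]' &&
python3 -m pendant '[{"x":0.56,"y":-0.54,"z":0,"rx":0,"ry":0,"rz":0,"claw":1},{"x":0.56,"y":-0.54,"z":0,"rx":0,"ry":0,"rz":0,"claw":1},{"x":0.56,"y":-0.54,"z":0,"rx":0,"ry":0,"rz":0,"claw":1},{"x":0.56,"y":-0.54,"z":0,"rx":0,"ry":0,"rz":0,"claw":1},{"x":0.56,"y":-0.54,"z":0,"rx":0,"ry":0,"rz":0,"claw":1},{"x":0.56,"y":-0.54,"z":0,"rx":0,"ry":0,"rz":0,"claw":1},{"x":0.56,"y":-0.54,"z":0,"rx":0,"ry":0,"rz":0,"claw":1},{"x":0.56,"y":-0.54,"z":0,"rx":0,"ry":0,"rz":0,"claw":1}]'
python3 - <<'E'
from h import *
c=capture("wrist"); save(c,"w2.png"); s=sense(); print(s["tcp_pos"],np.round(s["ee_rot"],3))
for l in("bar_center","jig"):
    for r in regions_of(c,l):
        p=np.argwhere(r["region"])[:,::-1]
        z={"bar_center":.028,"jig":.008}[l]
        rc=cv2.minAreaRect(toz(c,p,z)[:,:2].astype(np.float32)*1000)
        print(l,np.round(r["conf"],2),np.round(r["centre"]),rc)
E
```

```text
time_s: 2.1
tcp_pos: [0.3711, 0.4346, 0.2975]
ee_rot: [[0.173, -0.985, -0.0], [-0.985, -0.173, -0.0], [0.0, 0.0, -1.0]]
wrist_force: [1.0, -0.2, 0.8]
gripper_width: 0.998
gripper_force: 0.0
time_s: 3.1
tcp_pos: [0.5106, 0.3003, 0.2977]
ee_rot: [[0.173, -0.985, 0.0], [-0.985, -0.173, 0.0], [-0.0, -0.0, -1.0]]
wrist_force: [-0.6, 0.8, -0.4]
gripper_width: 0.996
gripper_force: 0.0
[0.51070308 0.30016019 0.29768022] [[ 0.173 -0.985  0.   ]
 [-0.985 -0.173  0.   ]
 [-0.    -0.    -1.   ]]
bar_center 0.56 [347.  91.] ((501.1058349609375, 194.6607666015625), (31.304611206054688, 119.17996215820312), 0.41393446922302246)
jig 0.9 [315. 102.] ((526.6098022460938, 215.8060302734375), (150.23838806152344, 200.54400634765625), 10.254520416259766)
jig 0.84 [475. 112.] ((312.6815490722656, 189.59835815429688), (146.22164916992188, 113.47071838378906), 89.60150146484375)
jig 0.57 [279. 272.] ((558.5631103515625, 510.61724853515625), (152.9697265625, 205.58702087402344), 19.083776473999023)
```

View pics/w2.png

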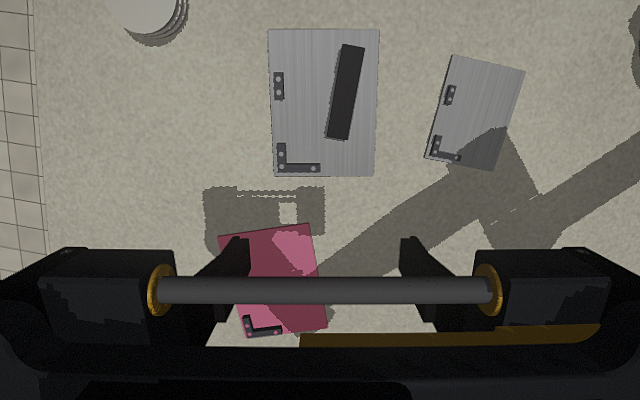

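The wrist view shows the jig upright with its plate at (268–378, 29–176), its corner near (277,172) and the black bar at (345,92). The measured sizes match: plate 150×200, bar 31×119. Jig centre is (526.6, 215.8) with yaw 10.2°, corner (566.5, 304.3), bar (501, 194.7). Next I lower the open gripper round the bar at the jig's yaw.

```bash
python3 -m pendant '[{"x":-0.039,"y":-0.422,"z":-0.4,"rx":0,"ry":0,"rz":0.0014,"claw":1},{"x":-0.039,"y":-0.422,"z":-0.4,"rx":0,"ry":0,"rz":0.0014,"claw":1},{"x":-0.039,"y":-0.422,"z":-0.6,"rx":0,"ry":0,"rz":0.0014,"claw":1},{"x":-0.039,"y":-0.422,"z":-0.8,"rx":0,"ry":0,"rz":0.0014,"claw":1},{"x":-0.039,"y":-0.422,"z":-0.9,"rx":0,"ry":0,"rz":0.0014,"claw":1},{"x":-0.039,"y":-0.422,"z":-0.9,"rx":0,"ry":0,"rz":0.0014,"claw":1},{"x":-0.039,"y":-0.422,"z":-0.9,"rx":0,"ry":0,"rz":0.0014,"claw":1},{"x":-0.039,"y":-0.422,"z":-0.9,"rx":0,"ry":0,"rz":0.0014,"claw":1}]' &&
python3 -m pendant '[{"x":0,"y":0,"z":-0.12,"rx":0,"ry":0,"rz":0,"claw":1},{"x":0,"y":0,"z":-0.235,"rx":0,"ry":0,"rz":0,"claw":1},{"x":0,"y":0,"z":-0.235,"rx":0,"ry":0,"rz":0,"claw":1},{"x":0,"y":0,"z":-0.235,"rx":0,"ry":0,"rz":0,"claw":0.3},{"x":0,"y":0,"z":-0.235,"rx":0,"ry":0,"rz":0,"claw":0.3},{"x":0,"y":0,"z":-0.235,"rx":0,"ry":0,"rz":0,"claw":0.3},{"x":0,"y":0,"z":-0.235,"rx":0,"ry":0,"rz":0,"claw":0.3},{"x":0,"y":0,"z":-0.235,"rx":0,"ry":0,"rz":0,"claw":0.3}]'
```

```text
time_s: 4.25
tcp_pos: [0.5024, 0.1949, 0.0742]
ee_rot: [[0.176, -0.984, 0.003], [-0.984, -0.176, 0.002], [-0.002, -0.003, -1.0]]
wrist_force: [0.6, -0.2, -0.0]
gripper_width: 1.0
gripper_force: 0.0
time_s: 5.25
tcp_pos: [0.5015, 0.1941, 0.014]
ee_rot: [[0.176, -0.984, 0.0], [-0.984, -0.176, 0.0], [-0.0, -0.0, -1.0]]
wrist_force: [-0.1, -0.8, -0.7]
gripper_width: 0.511
gripper_force: 0.0
```

```bash
python3 -m pendant '[{"x":0,"y":0,"z":0,"rx":0,"ry":0,"rz":0,"claw":0.3},{"x":0,"y":0,"z":0,"rx":0,"ry":0,"rz":0,"claw":0.3},{"x":0,"y":0,"z":0,"rx":0,"ry":0,"rz":0,"claw":0.3},{"x":0.04,"y":0.032,"z":0,"rx":0,"ry":0,"rz":0,"claw":0.3},{"x":0.08,"y":0.064,"z":0,"rx":0,"ry":0,"rz":0,"claw":0.3},{"x":0.12,"y":0.096,"z":0,"rx":0,"ry":0,"rz":0,"claw":0.3},{"x":0.16,"y":0.128,"z":0,"rx":0,"ry":0,"rz":0,"claw":0.3},{"x":0.2,"y":0.16,"z":0,"rx":0,"ry":0,"rz":0,"claw":0.3}]'
python3 - <<'E'
from h import *
c=capture("wrist"); save(c,"w3.png"); s=sense(); print(s["tcp_pos"],s["wrist_force"],s["gripper_width"],s["gripper_force"])
t=capture("top")
for k in (c,t):
  for l in("bar_center","jig"):
    for r in regions_of(k,l):
        p=np.argwhere(r["region"])[:,::-1]
        z={"bar_center":.028,"jig":.008}[l]
        rc=cv2.minAreaRect(toz(k,p,z)[:,:2].astype(np.float32)*1000)
        print(l,np.round(r["conf"],2),np.round(r["centre"]),rc)
E
```

```text
time_s: 6.25
tcp_pos: [0.5521, 0.2345, 0.0138]
ee_rot: [[0.176, -0.984, -0.0], [-0.984, -0.176, -0.0], [0.0, 0.0, -1.0]]
wrist_force: [-1.7, -1.7, 1.5]
gripper_width: 0.364
gripper_force: 27.3
[0.55395154 0.23598141 0.01387196] [ 1.9846796   1.21622469 -0.68398454] 0.36720840288937134 27.333674021065235
bar_center 0.69 [331. 224.] ((551.8018798828125, 226.59735107421875), (30.169780731201172, 107.9625244140625), 1.0754557847976685)
jig 0.92 [386. 129.] ((528.8604736328125, 203.26150512695312), (149.750732421875, 174.3903350830078), 9.981046676635742)
jig 0.87 [633. 245.] ((368.2381896972656, 198.07345581054688), (19.414804458618164, 55.229923248291016), 27.908618927001953)
bar_center 0.92 [380. 256.] ((418.2872009277344, -14.490854263305664), (32.64487838745117, 118.22205352783203), 82.3648681640625)
bar_center 0.5 [294. 200.] ((552.6248168945312, 194.39736938476562), (31.96094512939453, 29.403345108032227), 89.0489273071289)
jig 0.66 [168. 198.] ((555.47998046875, 511.5406494140625), (149.2060089111328, 201.9254608154297), 18.775062561035156)
jig 0.63 [298. 299.] ((311.281494140625, 191.30825805664062), (144.70504760742188, 106.87890625), 89.33677673339844)
```

View pics/w3.png

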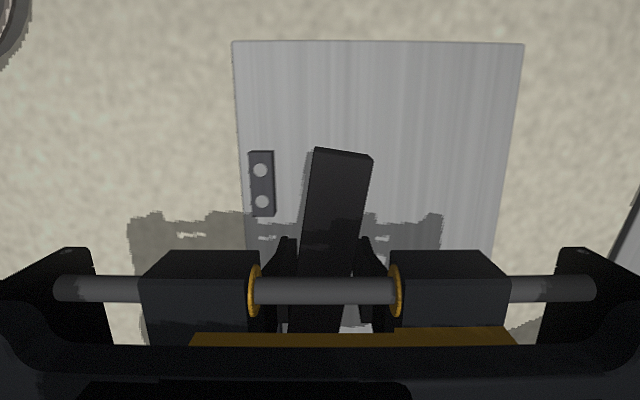

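The wrist view shows the bar gripped with its free end at (340,155), still about 9° clockwise of the jig, because the pads did not align it. I'll turn it by 9.2°, open the fingers, turn the gripper back and push.

```bash
python3 -m pendant '[{"x":0,"y":0,"z":0,"rx":0,"ry":0,"rz":0.02,"claw":0.3},{"x":0,"y":0,"z":0,"rx":0,"ry":0,"rz":0.035,"claw":0.3},{"x":0,"y":0,"z":0,"rx":0,"ry":0,"rz":0.051,"claw":0.3},{"x":0,"y":0,"z":0,"rx":0,"ry":0,"rz":0.051,"claw":0.3},{"x":0,"y":0,"z":0,"rx":0,"ry":0,"rz":0.051,"claw":0.6},{"x":0,"y":0,"z":0,"rx":0,"ry":0,"rz":0.051,"claw":0.6},{"x":0,"y":0,"z":0,"rx":0,"ry":0,"rz":0.051,"claw":0.6},{"x":0,"y":0,"z":0,"rx":0,"ry":0,"rz":0.02,"claw":0.6}]' &&
python3 - <<'E'
from h import *
c=capture("wrist"); s=sense(); print(s["tcp_pos"],s["wrist_force"],s["gripper_width"])
for k in (c,):
  for l in("bar_center","jig"):
    for r in regions_of(k,l):
        p=np.argwhere(r["region"])[:,::-1]
        z={"bar_center":.028,"jig":.008}[l]
        rc=cv2.minAreaRect(toz(k,p,z)[:,:2].astype(np.float32)*1000)
        print(l,np.round(r["conf"],2),np.round(r["centre"]),rc)
E
```

```text
time_s: 7.55
tcp_pos: [0.5514, 0.234, 0.0137]
ee_rot: [[0.234, -0.972, -0.0], [-0.972, -0.234, -0.0], [0.0, 0.0, -1.0]]
wrist_force: [-0.6, -0.4, 0.3]
gripper_width: 0.592
gripper_force: 0.0
[0.5513814  0.23398433 0.01375476] [ 0.11554049  1.08213653 -0.08203212] 0.5946651735812808
bar_center 0.92 [328. 222.] ((552.1438598632812, 225.11643981933594), (29.88233184814453, 106.09369659423828), 10.894515991210938)
jig 0.65 [384. 136.] ((528.829833984375, 204.41494750976562), (150.32244873046875, 176.9532470703125), 10.084091186523438)
jig 0.59 [635. 244.] ((368.34033203125, 188.98239135742188), (18.761499404907227, 49.333988189697266), 31.425260543823242)
```

```bash
python3 -m pendant '[{"x":0,"y":0,"z":0,"rx":0,"ry":0,"rz":-0.02,"claw":0.6},{"x":0.02,"y":0.0036,"z":0,"rx":0,"ry":0,"rz":-0.02,"claw":0.6},{"x":0.04,"y":0.0072,"z":0,"rx":0,"ry":0,"rz":-0.02,"claw":0.6},{"x":0.05,"y":0.009,"z":0,"rx":0,"ry":0,"rz":-0.02,"claw":0.6},{"x":0.06,"y":0.0108,"z":0,"rx":0,"ry":0,"rz":-0.02,"claw":0.6},{"x":0.07,"y":0.0126,"z":0,"rx":0,"ry":0,"rz":-0.02,"claw":0.6},{"x":0.078,"y":0.014,"z":0,"rx":0,"ry":0,"rz":-0.02,"claw":0.6},{"x":0.078,"y":0.014,"z":0,"rx":0,"ry":0,"rz":-0.02,"claw":0.6}]' &&
python3 -m pendant '[{"x":0.001,"y":0,"z":0,"rx":0,"ry":0,"rz":0,"claw":0.6},{"x":0.002,"y":0,"z":0,"rx":0,"ry":0,"rz":0,"claw":0.6},{"x":0.003,"y":0.001,"z":0,"rx":0,"ry":0,"rz":0,"claw":0.6},{"x":0.004,"y":0.001,"z":0,"rx":0,"ry":0,"rz":0,"claw":0.6},{"x":0.005,"y":0.001,"z":0,"rx":0,"ry":0,"rz":0,"claw":0.6},{"x":0.006,"y":0.001,"z":0,"rx":0,"ry":0,"rz":0,"claw":0.6},{"x":0.006,"y":0.001,"z":0,"rx":0,"ry":0,"rz":0,"claw":0.6},{"x":0.006,"y":0.001,"z":0,"rx":0,"ry":0,"rz":0,"claw":0.6}]'
python3 - <<'E'
from h import *
for i in range(2):
  c=capture("wrist"); s=sense(); print(s["tcp_pos"],s["wrist_force"],s["gripper_width"],s["gripper_force"])
for k in (c,):
  for l in("bar_center","jig"):
    for r in regions_of(k,l)[:1]:
        p=np.argwhere(r["region"])[:,::-1]
        z={"bar_center":.028,"jig":.008}[l]
        rc=cv2.minAreaRect(toz(k,p,z)[:,:2].astype(np.float32)*1000)
        print(l,np.round(r["conf"],2),np.round(r["centre"]),rc)
E
```

```text
time_s: 8.7
tcp_pos: [0.5713, 0.2376, 0.0138]
ee_rot: [[0.176, -0.984, 0.001], [-0.984, -0.176, 0.0], [-0.0, -0.001, -1.0]]
wrist_force: [-0.3, 0.2, 0.4]
gripper_width: 0.597
gripper_force: 0.0
time_s: 9.7
tcp_pos: [0.5725, 0.2378, 0.0138]
ee_rot: [[0.176, -0.984, 0.0], [-0.984, -0.176, -0.0], [0.0, -0.0, -1.0]]
wrist_force: [-1.0, 0.6, 0.4]
gripper_width: 0.601
gripper_force: 0.5
[0.57247    0.23779426 0.01382254] [-0.95932769  1.05276425  0.71209486] 0.5980550333677417 0.4619963653385639
[0.57248583 0.23779617 0.01378943] [-1.0280974  -0.80129121  0.88621922] 0.600681590543813 0.4545147344470024
bar_center 0.61 [345. 221.] ((562.6116943359375, 227.0752716064453), (29.843154907226562, 105.48117065429688), 10.159261703491211)
jig 0.65 [420. 134.] ((529.1395263671875, 203.49337768554688), (150.1195526123047, 175.08551025390625), 9.933974266052246)
```

```bash
python3 -m pendant '[{"x":0.002,"y":0,"z":0,"rx":0,"ry":0,"rz":0,"claw":0.6},{"x":0.004,"y":0.001,"z":0,"rx":0,"ry":0,"rz":0,"claw":0.6},{"x":0.006,"y":0.001,"z":0,"rx":0,"ry":0,"rz":0,"claw":0.6},{"x":0.008,"y":0.0014,"z":0,"rx":0,"ry":0,"rz":0,"claw":0.6},{"x":0.008,"y":0.0014,"z":0,"rx":0,"ry":0,"rz":0,"claw":0.6},{"x":0.008,"y":0.0014,"z":0,"rx":0,"ry":0,"rz":0,"claw":0.6},{"x":0.008,"y":0.0014,"z":0,"rx":0,"ry":0,"rz":0,"claw":0.6},{"x":0.008,"y":0.0014,"z":0,"rx":0,"ry":0,"rz":0,"claw":0.6}]'
python3 -m pendant '[{"x":0.001,"y":0,"z":0,"rx":0,"ry":0,"rz":0,"claw":0.6},{"x":0.002,"y":0,"z":0,"rx":0,"ry":0,"rz":0,"claw":0.6},{"x":0.003,"y":0,"z":0,"rx":0,"ry":0,"rz":0,"claw":0.6},{"x":0.004,"y":0.0007,"z":0,"rx":0,"ry":0,"rz":0,"claw":0.6},{"x":0.004,"y":0.0007,"z":0,"rx":0,"ry":0,"rz":0,"claw":0.6},{"x":0.004,"y":0.0007,"z":0,"rx":0,"ry":0,"rz":0,"claw":0.6},{"x":0.004,"y":0.0007,"z":0,"rx":0,"ry":0,"rz":0,"claw":0.6},{"x":0.004,"y":0.0007,"z":0,"rx":0,"ry":0,"rz":0,"claw":0.6}]'
python3 - <<'E'
from h import *
for i in range(2):
  c=capture("wrist"); s=sense(); print(s["tcp_pos"],s["wrist_force"],s["gripper_width"],s["gripper_force"])
for k in (c,):
  for l in("bar_center","jig"):
    for r in regions_of(k,l)[:1]:
        p=np.argwhere(r["region"])[:,::-1]
        z={"bar_center":.028,"jig":.008}[l]
        rc=cv2.minAreaRect(toz(k,p,z)[:,:2].astype(np.float32)*1000)
        print(l,np.round(r["conf"],2),np.round(r["centre"]),rc)
E
```

```text
time_s: 10.9
tcp_pos: [0.5746, 0.2382, 0.0138]
ee_rot: [[0.176, -0.984, 0.0], [-0.984, -0.176, 0.0], [-0.0, -0.0, -1.0]]
wrist_force: [-0.2, -1.0, 0.0]
gripper_width: 0.6
gripper_force: 0.1
time_s: 11.9
tcp_pos: [0.5752, 0.2382, 0.0138]
ee_rot: [[0.176, -0.984, -0.001], [-0.984, -0.176, -0.0], [0.0, 0.001, -1.0]]
wrist_force: [-2.8, -0.4, 2.3]
gripper_width: 0.6
gripper_force: 1.3
[0.57514034 0.23817421 0.01373463] [-2.08480248 -0.01548616  1.0911355 ] 0.5982706738113573 1.3570644333958626
[0.57518009 0.23816444 0.01377931] [-2.23702083 -0.62186473  0.59847273] 0.60030008190867 1.406705528497696
bar_center 0.81 [346. 222.] ((565.36572265625, 227.05224609375), (30.36328125, 106.31292724609375), 9.714977264404297)
jig 0.77 [425. 132.] ((529.02490234375, 203.21200561523438), (149.67173767089844, 173.9318084716797), 10.01955795288086)
```

```bash
python3 -m pendant '[{"x":0.001,"y":0,"z":0,"rx":0,"ry":0,"rz":0,"claw":0.6},{"x":0.002,"y":0,"z":0,"rx":0,"ry":0,"rz":0,"claw":0.6},{"x":0.003,"y":0,"z":0,"rx":0,"ry":0,"rz":0,"claw":0.6},{"x":0.004,"y":0.0007,"z":0,"rx":0,"ry":0,"rz":0,"claw":0.6},{"x":0.006,"y":0.001,"z":0,"rx":0,"ry":0,"rz":0,"claw":0.6},{"x":0.006,"y":0.001,"z":0,"rx":0,"ry":0,"rz":0,"claw":0.6},{"x":0.006,"y":0.001,"z":0,"rx":0,"ry":0,"rz":0,"claw":0.6},{"x":0.006,"y":0.001,"z":0,"rx":0,"ry":0,"rz":0,"claw":0.6}]'
python3 - <<'E'
from h import *
for i in range(2):
  c=capture("wrist"); s=sense(); print(s["tcp_pos"],s["wrist_force"],s["gripper_width"],s["gripper_force"])
for k in (c,):
  for l in("bar_center","jig"):
    for r in regions_of(k,l)[:1]:
        p=np.argwhere(r["region"])[:,::-1]
        z={"bar_center":.028,"jig":.008}[l]
        rc=cv2.minAreaRect(toz(k,p,z)[:,:2].astype(np.float32)*1000)
        print(l,np.round(r["conf"],2),np.round(r["centre"]),rc)
E
```

```text
time_s: 13.1
tcp_pos: [0.5752, 0.2381, 0.0136]
ee_rot: [[0.175, -0.984, -0.003], [-0.985, -0.175, -0.001], [0.001, 0.004, -1.0]]
wrist_force: [-6.5, 0.2, 3.8]
gripper_width: 0.604
gripper_force: 3.5
[0.57524162 0.23808856 0.01356713] [-7.58629362  0.61363415  3.51966333] 0.6004640224501974 3.4952907264232635
[0.57524738 0.23811924 0.01358093] [-7.58995924  0.81746255  4.27316909] 0.6040723961492821 3.4950146824121475
bar_center 0.76 [347. 223.] ((565.5374755859375, 227.07196044921875), (30.13300323486328, 105.79762268066406), 9.867417335510254)
jig 0.87 [422. 134.] ((529.1605224609375, 202.931640625), (150.5208282470703, 174.20724487304688), 10.063270568847656)
```

```bash
python3 -m pendant '[{"x":-0.026,"y":-0.005,"z":0,"rx":0,"ry":0,"rz":0,"claw":0.6},{"x":-0.026,"y":-0.005,"z":0,"rx":0,"ry":0,"rz":0,"claw":0.6},{"x":-0.026,"y":-0.005,"z":0.08,"rx":0,"ry":0,"rz":0,"claw":0.6},{"x":-0.026,"y":-0.005,"z":0.16,"rx":0,"ry":0,"rz":0,"claw":0.6},{"x":0.007,"y":-0.2,"z":0.16,"rx":0,"ry":0,"rz":0,"claw":0},{"x":0.007,"y":-0.338,"z":0.16,"rx":0,"ry":0,"rz":0,"claw":0},{"x":0.007,"y":-0.338,"z":0.16,"rx":0,"ry":0,"rz":0,"claw":0},{"x":0.007,"y":-0.338,"z":0.16,"rx":0,"ry":0,"rz":0,"claw":0}]'
python3 - <<'E'
from h import *
c=capture("wrist"); k=capture("top"); s=sense(); print(s["tcp_pos"],s["wrist_force"],s["gripper_width"],s["gripper_force"])
save(c,"w4.png")
for k in (c,k):
  for l in("bar_center","jig"):
    for r in regions_of(k,l)[:3]:
        p=np.argwhere(r["region"])[:,::-1]
        z={"bar_center":.028,"jig":.008}[l]
        rc=cv2.minAreaRect(toz(k,p,z)[:,:2].astype(np.float32)*1000)
        print(l,np.round(r["conf"],2),np.round(r["centre"]),rc)
E
```

```text
time_s: 14.3
tcp_pos: [0.5795, 0.1545, 0.0541]
ee_rot: [[0.176, -0.984, 0.002], [-0.984, -0.176, 0.001], [-0.0, -0.002, -1.0]]
wrist_force: [-0.2, 0.7, -0.3]
gripper_width: 0.232
gripper_force: 0.0
[0.57919234 0.15503017 0.05386762] [-0.20504055  0.23032087 -0.0984497 ] 0.13916447345223995 0.0
bar_center 0.71 [325. 308.] ((569.9813232421875, 199.1909942626953), (29.434734344482422, 62.95980453491211), 10.14648151397705)
bar_center 0.61 [604.  16.] ((453.375732421875, -7.262184143066406), (27.03076934814453, 78.92166900634766), 82.677001953125)
jig 0.7 [380. 215.] ((533.4738159179688, 177.7044677734375), (149.5341339111328, 125.56909942626953), 10.184215545654297)
jig 0.61 [623. 242.] ((345.73956298828125, 130.54908752441406), (30.962661743164062, 56.90330123901367), 73.95632934570312)
bar_center 0.8 [382. 255.] ((419.031005859375, -13.660423278808594), (30.811412811279297, 115.85298919677734), 82.24366760253906)
jig 0.81 [166. 199.] ((555.421142578125, 510.52581787109375), (154.013671875, 203.64642333984375), 19.102895736694336)
jig 0.75 [287. 230.] ((499.2470703125, 209.69493103027344), (98.01801300048828, 190.83384704589844), 10.719023704528809)
jig 0.7 [305. 296.] ((310.0986633300781, 184.08853149414062), (130.1919403076172, 109.06472778320312), 89.30950164794922)
```

```bash
python3 -m pendant '[{"x":0,"y":0,"z":-0.08,"rx":0,"ry":0,"rz":0,"claw":0},{"x":0,"y":0,"z":-0.16,"rx":0,"ry":0,"rz":0,"claw":0},{"x":0,"y":0,"z":-0.16,"rx":0,"ry":0,"rz":0,"claw":0},{"x":-0.003,"y":0.016,"z":-0.16,"rx":0,"ry":0,"rz":0,"claw":0},{"x":-0.006,"y":0.032,"z":-0.16,"rx":0,"ry":0,"rz":0,"claw":0},{"x":-0.008,"y":0.044,"z":-0.16,"rx":0,"ry":0,"rz":0,"claw":0},{"x":-0.01,"y":0.055,"z":-0.16,"rx":0,"ry":0,"rz":0,"claw":0},{"x":-0.01,"y":0.055,"z":-0.16,"rx":0,"ry":0,"rz":0,"claw":0}]'
python3 -m pendant '[{"x":-0.001,"y":0.004,"z":0,"rx":0,"ry":0,"rz":0,"claw":0},{"x":-0.001,"y":0.008,"z":0,"rx":0,"ry":0,"rz":0,"claw":0},{"x":-0.002,"y":0.012,"z":0,"rx":0,"ry":0,"rz":0,"claw":0},{"x":-0.003,"y":0.015,"z":0,"rx":0,"ry":0,"rz":0,"claw":0},{"x":-0.003,"y":0.018,"z":0,"rx":0,"ry":0,"rz":0,"claw":0},{"x":-0.003,"y":0.018,"z":0,"rx":0,"ry":0,"rz":0,"claw":0},{"x":-0.003,"y":0.018,"z":0,"rx":0,"ry":0,"rz":0,"claw":0},{"x":-0.003,"y":0.018,"z":0,"rx":0,"ry":0,"rz":0,"claw":0}]'
```

```text
time_s: 15.6
tcp_pos: [0.5762, 0.1681, 0.014]
ee_rot: [[0.176, -0.984, 0.0], [-0.984, -0.176, 0.0], [-0.0, -0.0, -1.0]]
wrist_force: [-0.0, -0.0, -0.2]
gripper_width: 0.003
gripper_force: 0.0
time_s: 16.6
tcp_pos: [0.5754, 0.1722, 0.0138]
ee_rot: [[0.176, -0.984, -0.0], [-0.984, -0.176, -0.0], [0.0, 0.0, -1.0]]
wrist_force: [0.6, -1.6, 0.8]
gripper_width: 0.005
gripper_force: 0.9
```

```bash
python3 -m pendant '[{"x":0,"y":0.002,"z":0,"rx":0,"ry":0,"rz":0,"claw":0},{"x":-0.001,"y":0.004,"z":0,"rx":0,"ry":0,"rz":0,"claw":0},{"x":-0.001,"y":0.006,"z":0,"rx":0,"ry":0,"rz":0,"claw":0},{"x":-0.0014,"y":0.008,"z":0,"rx":0,"ry":0,"rz":0,"claw":0},{"x":-0.0014,"y":0.008,"z":0,"rx":0,"ry":0,"rz":0,"claw":0},{"x":-0.0014,"y":0.008,"z":0,"rx":0,"ry":0,"rz":0,"claw":0},{"x":-0.0014,"y":0.008,"z":0,"rx":0,"ry":0,"rz":0,"claw":0},{"x":-0.0014,"y":0.008,"z":0,"rx":0,"ry":0,"rz":0,"claw":0}]'
python3 -m pendant '[{"x":0,"y":0.001,"z":0,"rx":0,"ry":0,"rz":0,"claw":0},{"x":0,"y":0.002,"z":0,"rx":0,"ry":0,"rz":0,"claw":0},{"x":-0.001,"y":0.003,"z":0,"rx":0,"ry":0,"rz":0,"claw":0},{"x":-0.001,"y":0.004,"z":0,"rx":0,"ry":0,"rz":0,"claw":0},{"x":-0.001,"y":0.004,"z":0,"rx":0,"ry":0,"rz":0,"claw":0},{"x":-0.001,"y":0.004,"z":0,"rx":0,"ry":0,"rz":0,"claw":0},{"x":-0.001,"y":0.004,"z":0,"rx":0,"ry":0,"rz":0,"claw":0},{"x":-0.001,"y":0.004,"z":0,"rx":0,"ry":0,"rz":0,"claw":0}]'
```

```text
time_s: 17.6
tcp_pos: [0.575, 0.1723, 0.0138]
ee_rot: [[0.175, -0.985, -0.001], [-0.985, -0.175, -0.003], [0.002, 0.002, -1.0]]
wrist_force: [1.9, -8.2, 2.5]
gripper_width: 0.007
gripper_force: 4.4
time_s: 18.6
tcp_pos: [0.5748, 0.1723, 0.0138]
ee_rot: [[0.175, -0.985, -0.002], [-0.985, -0.175, -0.004], [0.003, 0.002, -1.0]]
wrist_force: [3.2, -11.7, 1.7]
gripper_width: 0.005
gripper_force: 6.0
```

```bash
python3 -m pendant '[{"x":0.006,"y":-0.03,"z":0,"rx":0,"ry":0,"rz":0,"claw":0},{"x":0.006,"y":-0.03,"z":0.1,"rx":0,"ry":0,"rz":0,"claw":0},{"x":0.006,"y":-0.03,"z":0.3,"rx":0,"ry":0,"rz":0,"claw":0},{"x":-0.1,"y":0.2,"z":0.5,"rx":0,"ry":0,"rz":0,"claw":0.7},{"x":-0.1,"y":0.4,"z":0.7,"rx":0,"ry":0,"rz":0,"claw":0.7},{"x":-0.1,"y":0.59,"z":0.82,"rx":0,"ry":0,"rz":0,"claw":0.7},{"x":-0.1,"y":0.59,"z":0.82,"rx":0,"ry":0,"rz":0,"claw":0.7},{"x":-0.1,"y":0.59,"z":0.82,"rx":0,"ry":0,"rz":0,"claw":0.7}]'
python3 - <<'E'
from h import *
capture("wrist");c=capture("wrist"); s=sense(); print(s["tcp_pos"],s["time_s"])
save(c,"w5.png")
a=cv2.resize(c["color"][40:270,180:480,::-1],None,fx=2.6,fy=2.6,interpolation=cv2.INTER_CUBIC); cv2.imwrite("pics/w5c.png",a)
for k in (c,):
  for l in("bar_center","jig"):
    for r in regions_of(k,l)[:2]:
        p=np.argwhere(r["region"])[:,::-1]
        z={"bar_center":.028,"jig":.008}[l]
        rc=cv2.minAreaRect(toz(k,p,z)[:,:2].astype(np.float32)*1000)
        print(l,np.round(r["conf"],2),np.round(r["centre"]),rc)
E
```

```text
time_s: 19.6
tcp_pos: [0.5494, 0.324, 0.2187]
ee_rot: [[0.177, -0.984, -0.0], [-0.984, -0.177, 0.001], [-0.001, -0.0, -1.0]]
wrist_force: [0.4, -0.2, -0.2]
gripper_width: 0.486
gripper_force: 0.0
[0.54899194 0.32167271 0.21696852] 19.7
bar_center 0.6 [326. 105.] ((561.6968383789062, 242.32363891601562), (29.767353057861328, 118.74935150146484), 10.088677406311035)
jig 0.86 [306. 270.] ((560.9810791015625, 487.6195983886719), (141.3281707763672, 160.12725830078125), 19.182109832763672)
jig 0.77 [541. 103.] ((313.8978271484375, 190.01702880859375), (146.90345764160156, 113.2345199584961), 89.7864990234375)
```

View pics/w5c.png

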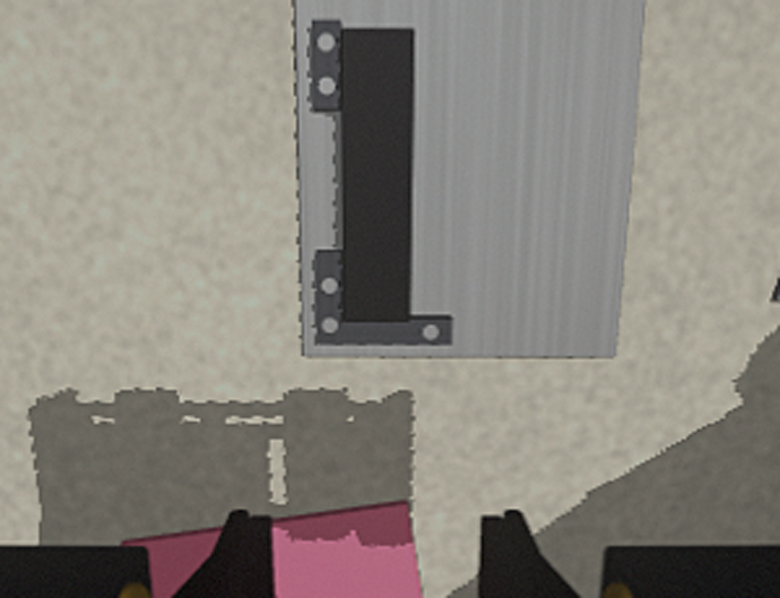

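The crop shows the bar lying along the split fence (seam at column 342) with its end on the short fence (row 320). It measures (561.7, 242.3) at 10.1°, as predicted. I'll press it once more toward the long fence, then recentre and grip.

```bash
python3 -m pendant '[{"x":0.06,"y":-0.18,"z":-0.2,"rx":0,"ry":0,"rz":0,"claw":0.7},{"x":0.098,"y":-0.314,"z":-0.4,"rx":0,"ry":0,"rz":0,"claw":0.7},{"x":0.098,"y":-0.314,"z":-0.55,"rx":0,"ry":0,"rz":0,"claw":0.7},{"x":0.098,"y":-0.314,"z":-0.65,"rx":0,"ry":0,"rz":0,"claw":0.7},{"x":0.098,"y":-0.314,"z":-0.72,"rx":0,"ry":0,"rz":0,"claw":0.7},{"x":0.098,"y":-0.314,"z":-0.78,"rx":0,"ry":0,"rz":0,"claw":0.7},{"x":0.098,"y":-0.314,"z":-0.813,"rx":0,"ry":0,"rz":0,"claw":0.7},{"x":0.098,"y":-0.314,"z":-0.813,"rx":0,"ry":0,"rz":0,"claw":0.7}]'
python3 -m pendant '[{"x":0.008,"y":0.0014,"z":0,"rx":0,"ry":0,"rz":0,"claw":0.7},{"x":0.015,"y":0.003,"z":0,"rx":0,"ry":0,"rz":0,"claw":0.7},{"x":0.02,"y":0.0036,"z":0,"rx":0,"ry":0,"rz":0,"claw":0.7},{"x":0.022,"y":0.004,"z":0,"rx":0,"ry":0,"rz":0,"claw":0.7},{"x":0.024,"y":0.0043,"z":0,"rx":0,"ry":0,"rz":0,"claw":0.7},{"x":0.026,"y":0.0047,"z":0,"rx":0,"ry":0,"rz":0,"claw":0.7},{"x":0.026,"y":0.0047,"z":0,"rx":0,"ry":0,"rz":0,"claw":0.7},{"x":0.026,"y":0.0047,"z":0,"rx":0,"ry":0,"rz":0,"claw":0.7}]'
```

```text
time_s: 20.8
tcp_pos: [0.5743, 0.2443, 0.0153]
ee_rot: [[0.176, -0.984, -0.0], [-0.984, -0.176, -0.0], [0.0, 0.0, -1.0]]
wrist_force: [-0.6, 0.9, -0.8]
gripper_width: 0.699
gripper_force: 0.0
time_s: 21.8
tcp_pos: [0.5785, 0.2447, 0.0153]
ee_rot: [[0.175, -0.985, -0.005], [-0.985, -0.175, -0.002], [0.001, 0.005, -1.0]]
wrist_force: [-7.7, 1.6, 5.0]
gripper_width: 0.7
gripper_force: 3.6
```

```bash
python3 -m pendant '[{"x":-0.04,"y":-0.007,"z":0,"rx":0,"ry":0,"rz":0,"claw":0.7},{"x":-0.0693,"y":-0.0125,"z":-0.018,"rx":0,"ry":0,"rz":0,"claw":0.7},{"x":-0.0693,"y":-0.0125,"z":-0.018,"rx":0,"ry":0,"rz":0,"claw":0.7},{"x":-0.0693,"y":-0.0125,"z":-0.018,"rx":0,"ry":0,"rz":0,"claw":0.3},{"x":-0.0693,"y":-0.0125,"z":-0.018,"rx":0,"ry":0,"rz":0,"claw":0.3},{"x":-0.0693,"y":-0.0125,"z":-0.018,"rx":0,"ry":0,"rz":0,"claw":0.3},{"x":-0.0693,"y":-0.0125,"z":-0.018,"rx":0,"ry":0,"rz":0,"claw":0.3},{"x":-0.0693,"y":-0.0125,"z":-0.018,"rx":0,"ry":0,"rz":0,"claw":0.3}]'
python3 -m pendant '[{"x":0,"y":0,"z":0,"rx":0,"ry":0,"rz":0,"claw":0.2},{"x":0,"y":0,"z":0,"rx":0,"ry":0,"rz":0,"claw":0.2},{"x":0,"y":0,"z":0.04,"rx":0,"ry":0,"rz":0,"claw":0.2},{"x":0,"y":0,"z":0.12,"rx":0,"ry":0,"rz":0,"claw":0.2},{"x":0,"y":0,"z":0.22,"rx":0,"ry":0,"rz":0,"claw":0.2},{"x":0,"y":0,"z":0.36,"rx":0,"ry":0,"rz":0,"claw":0.2},{"x":0,"y":0,"z":0.48,"rx":0,"ry":0,"rz":0,"claw":0.2},{"x":0,"y":0,"z":0.48,"rx":0,"ry":0,"rz":0,"claw":0.2}]'
python3 - <<'E'
from h import *
capture("wrist");c=capture("wrist");t=capture("top"); s=sense(); print(s["tcp_pos"],s["time_s"],s["wrist_force"],s["gripper_width"],s["gripper_force"])
save(c,"w6.png")
for r in regions_of(c,"bar_center")[:2]:
    p=np.argwhere(r["region"])[:,::-1]
    print("bar",r["conf"],cv2.minAreaRect(toz(c,p,s["tcp_pos"][2]+.017)[:,:2].astype(np.float32)*1000))
for r in regions_of(t,"cradle")[:2]:
    p=np.argwhere(r["region"])[:,::-1]
    print("cradle",r["conf"],cv2.minAreaRect(toz(t,p,.012)[:,:2].astype(np.float32)*1000))
E
```

```text
time_s: 22.8
tcp_pos: [0.5631, 0.2422, 0.011]
ee_rot: [[0.175, -0.984, -0.001], [-0.984, -0.175, -0.0], [0.0, 0.001, -1.0]]
wrist_force: [-1.7, -0.4, 0.2]
gripper_width: 0.34
gripper_force: 30.0
time_s: 23.8
tcp_pos: [0.5654, 0.2435, 0.1346]
ee_rot: [[0.176, -0.984, 0.007], [-0.984, -0.176, 0.004], [-0.003, -0.007, -1.0]]
wrist_force: [-0.9, -0.6, -1.7]
gripper_width: 0.342
gripper_force: 30.0
[0.56279038 0.24192859 0.13000488] 23.95 [ 0.36617482 -0.41174494 -1.07768421] 0.34227002670694456 29.998742938041687
cradle 0.7 ((569.3235473632812, -233.12559509277344), (91.93978881835938, 151.20797729492188), 0.4450587332248688)
```

```bash
python3 -m pendant '[{"x":0.01,"y":-0.12,"z":0.2,"rx":0,"ry":0,"rz":0,"claw":0.2},{"x":0.01,"y":-0.25,"z":0.3,"rx":0,"ry":0,"rz":-0.01,"claw":0.2},{"x":0.01,"y":-0.4,"z":0.4,"rx":0,"ry":0,"rz":-0.02,"claw":0.2},{"x":0.01,"y":-0.55,"z":0.5,"rx":0,"ry":0,"rz":-0.03,"claw":0.2},{"x":0.01,"y":-0.7,"z":0.6,"rx":0,"ry":0,"rz":-0.04,"claw":0.2},{"x":0.01,"y":-0.85,"z":0.6,"rx":0,"ry":0,"rz":-0.054,"claw":0.2},{"x":0.01,"y":-0.95,"z":0.6,"rx":0,"ry":0,"rz":-0.054,"claw":0.2},{"x":0.01,"y":-0.95,"z":0.6,"rx":0,"ry":0,"rz":-0.054,"claw":0.2}]'
python3 -m pendant '[{"x":0,"y":-0.1,"z":0,"rx":0,"ry":0,"rz":0,"claw":0.2},{"x":0,"y":-0.2,"z":0,"rx":0,"ry":0,"rz":0,"claw":0.2},{"x":0,"y":-0.3,"z":0,"rx":0,"ry":0,"rz":0,"claw":0.2},{"x":0,"y":-0.34,"z":0,"rx":0,"ry":0,"rz":0,"claw":0.2},{"x":0,"y":-0.34,"z":0,"rx":0,"ry":0,"rz":0,"claw":0.2},{"x":0,"y":-0.34,"z":0,"rx":0,"ry":0,"rz":0,"claw":0.2},{"x":0,"y":-0.34,"z":0,"rx":0,"ry":0,"rz":0,"claw":0.2},{"x":0,"y":-0.34,"z":0,"rx":0,"ry":0,"rz":0,"claw":0.2}]'
cat > look.py <<'E'
from h import *
c=capture("wrist"); s=sense(); T=s["tcp_pos"]; print(T,s["time_s"],np.round(s["ee_rot"],3)[:2].tolist(),s["wrist_force"],s["gripper_width"])
import sys; save(c,sys.argv[1])
for l,z in(("bar_center",T[2]+.017),("cradle",.012)):
    for r in regions_of(c,l)[:2]:
        p=np.argwhere(r["region"])[:,::-1]
        print(l,round(r["conf"],2),np.round(r["centre"]),cv2.minAreaRect(toz(c,p,z)[:,:2].astype(np.float32)*1000))
E
python3 look.py w7.png
```

```text
time_s: 25.05
tcp_pos: [0.5656, 0.0034, 0.2799]
ee_rot: [[0.004, -1.0, -0.002], [-1.0, -0.004, -0.0], [0.0, 0.002, -1.0]]
wrist_force: [0.1, 0.6, -0.8]
gripper_width: 0.342
gripper_force: 30.0
time_s: 26.05
tcp_pos: [0.5661, -0.0796, 0.2811]
ee_rot: [[0.008, -1.0, 0.0], [-1.0, -0.008, 0.0], [-0.0, -0.0, -1.0]]
wrist_force: [0.3, -0.4, -1.6]
gripper_width: 0.336
gripper_force: 30.0
[ 0.56605459 -0.07976515  0.28111656] 26.1 [[0.008, -1.0, 0.0], [-1.0, -0.008, 0.0]] [-0.52055793 -0.17254861 -1.98524466] 0.34229841276541634
bar_center 0.98 [423. 214.] ((516.2853393554688, -110.57730102539062), (12.620633125305176, 42.734901428222656), 81.84481811523438)
bar_center 0.7 [327. 224.] ((565.74951171875, -90.01307678222656), (30.586915969848633, 103.91697692871094), 0.8027865290641785)
cradle 0.78 [322.  52.] ((570.109619140625, -226.94561767578125), (89.6541976928711, 132.70550537109375), 0.4109601080417633)
```

View pics/w7.png

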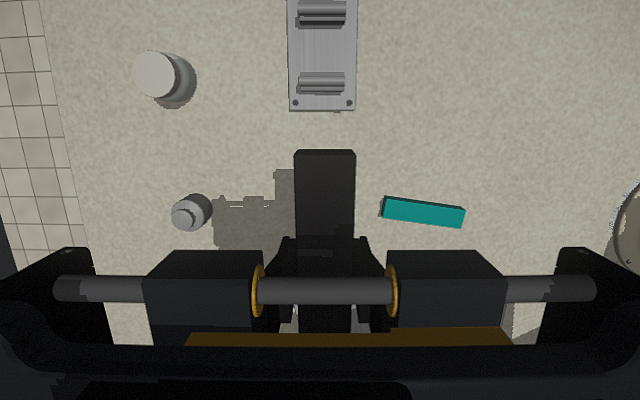

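The wrist view shows the bar held square at (325,150–300). The cradle is ahead at (290–357, 0–110) with its near roller at row 84. The turquoise bar is at (423,214), the weight at (190,212) and the jar at (157,75), all clear. I'll go nearer to measure both rollers' positions.

```bash
python3 -m pendant '[{"x":0.014,"y":-0.07,"z":-0.1,"rx":0,"ry":0,"rz":0,"claw":0.2},{"x":0.014,"y":-0.14,"z":-0.2,"rx":0,"ry":0,"rz":0,"claw":0.2},{"x":0.014,"y":-0.2,"z":-0.3,"rx":0,"ry":0,"rz":0,"claw":0.2},{"x":0.014,"y":-0.2,"z":-0.3,"rx":0,"ry":0,"rz":0,"claw":0.2},{"x":0.014,"y":-0.2,"z":-0.3,"rx":0,"ry":0,"rz":0,"claw":0.2},{"x":0.014,"y":-0.2,"z":-0.3,"rx":0,"ry":0,"rz":0,"claw":0.2},{"x":0.014,"y":-0.2,"z":-0.3,"rx":0,"ry":0,"rz":0,"claw":0.2},{"x":0.014,"y":-0.2,"z":-0.3,"rx":0,"ry":0,"rz":0,"claw":0.2}]'
cat >> look.py <<'E'
np.save("img.npy",c["color"]); import pickle; pickle.dump({k:c[k] for k in("mtx","k1","world_to_cam")},open("cal.pkl","wb"))
cv2.imwrite("pics/c_"+sys.argv[1],cv2.resize(c["color"][0:230,200:440,::-1],None,fx=2.5,fy=2.5,interpolation=cv2.INTER_CUBIC))
E
python3 look.py w8.png
```

```text
time_s: 27.2
tcp_pos: [0.5697, -0.1299, 0.2066]
ee_rot: [[0.007, -1.0, 0.001], [-1.0, -0.007, 0.0], [-0.0, -0.001, -1.0]]
wrist_force: [0.6, -0.3, -0.9]
gripper_width: 0.339
gripper_force: 30.0
[ 0.56963908 -0.12993726  0.20639882] 27.25 [[0.007, -1.0, 0.001], [-1.0, -0.007, 0.0]] [ 0.54827034  0.00336088 -1.74940399] 0.34447292508326977
bar_center 0.88 [327. 223.] ((569.112060546875, -140.0076141357422), (30.306968688964844, 103.56881713867188), 0.3350796699523926)
bar_center 0.36 [326.  78.] ((569.9990844726562, -219.72653198242188), (37.25337219238281, 60.60801696777344), 0.41811665892601013)
cradle 0.67 [326.  79.] ((569.616455078125, -235.72628784179688), (90.56449890136719, 148.62071228027344), 0.4143287241458893)
```

View pics/c_w8.png

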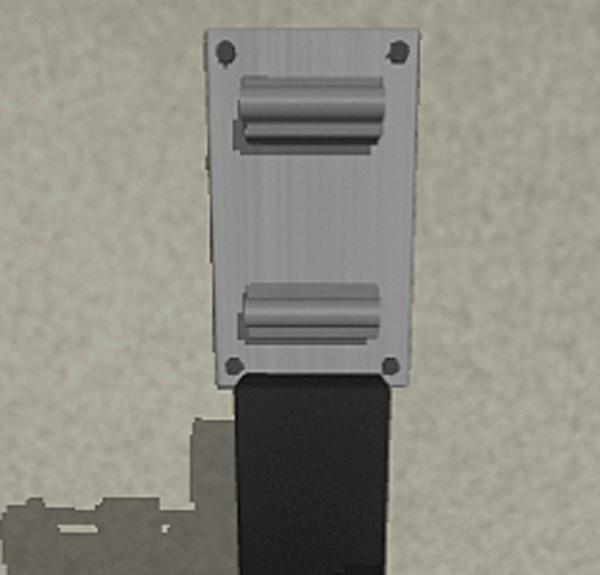

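```bash
python3 - <<'E'
import pickle; from h import *
c=pickle.load(open("cal.pkl","rb")); f=lambda p:(np.array(p)+.5)/2.5-.5+[200,0]
P=toz(c,f([[226,52],[399,52],[233,366],[390,366]]),.012)*1000; print("screws",P.round(1)[:,:2].tolist(),P.mean(0))
P=toz(c,f([[207,28],[420,32],[409,387],[217,387]]),.012)*1000; print("plate",P.round(1)[:,:2].tolist(),P.mean(0))
P=toz(c,f([[239,103],[385,103],[245,311],[380,311]]),.039)*1000; print("roll",P.round(1)[:,:2].tolist(),P.mean(0))
P=toz(c,f([[236,387],[390,387]]),.2064+.017)*1000; print("bar top edge",P.round(1)[:,:2].tolist())
P=toz(c,f([[247,374],[380,374]]),.2064-.003)*1000; print("bar bottom edge",P.round(1)[:,:2].tolist())
E
```

```text
screws [[606.3, -300.7], [534.1, -301.3], [605.9, -170.2], [533.5, -170.8]] [ 569.9482712  -235.74864225   12.        ]
plate [[614.1, -309.8], [525.6, -308.9], [524.3, -161.2], [613.5, -160.5]] [ 569.37658343 -235.11783629   12.        ]
roll [[598.8, -275.6], [541.7, -276.0], [597.7, -196.0], [541.2, -196.4]] [ 569.84711355 -236.00486059   39.        ]
bar top edge [[584.1, -189.1], [554.9, -189.3]]
bar bottom edge [[583.6, -189.2], [555.1, -189.4]]
```

```bash
python3 -m pendant '[{"x":0.0016,"y":-0.15,"z":-0.1,"rx":0,"ry":0,"rz":0,"claw":0.2},{"x":0.0016,"y":-0.3,"z":-0.2,"rx":0,"ry":0,"rz":0,"claw":0.2},{"x":0.0016,"y":-0.424,"z":-0.3,"rx":0,"ry":0,"rz":0,"claw":0.2},{"x":0.0016,"y":-0.424,"z":-0.4,"rx":0,"ry":0,"rz":0,"claw":0.2},{"x":0.0016,"y":-0.424,"z":-0.5,"rx":0,"ry":0,"rz":0,"claw":0.2},{"x":0.0016,"y":-0.424,"z":-0.56,"rx":0,"ry":0,"rz":0,"claw":0.2},{"x":0.0016,"y":-0.424,"z":-0.6,"rx":0,"ry":0,"rz":0,"claw":0.2},{"x":0.0016,"y":-0.424,"z":-0.6,"rx":0,"ry":0,"rz":0,"claw":0.2}]'
python3 look.py w9.png
```

```text
time_s: 28.35
tcp_pos: [0.5699, -0.236, 0.0557]
ee_rot: [[0.007, -1.0, -0.001], [-1.0, -0.007, 0.0], [-0.0, 0.001, -1.0]]
wrist_force: [0.0, -0.1, -1.3]
gripper_width: 0.343
gripper_force: 30.0
[ 0.5703621  -0.23614437  0.05648542] 28.4 [[0.008, -1.0, 0.001], [-1.0, -0.008, -0.0]] [ 0.03451335  0.42699172 -1.38224954] 0.34062060488019064
bar_center 0.67 [327. 224.] ((569.2257690429688, -246.23110961914062), (30.18785858154297, 103.58616638183594), 0.3742154538631439)
cradle 0.92 [322. 146.] ((569.4864501953125, -237.17039489746094), (90.0637435913086, 147.618896484375), 0.40219512581825256)
```

View pics/c_w9.png

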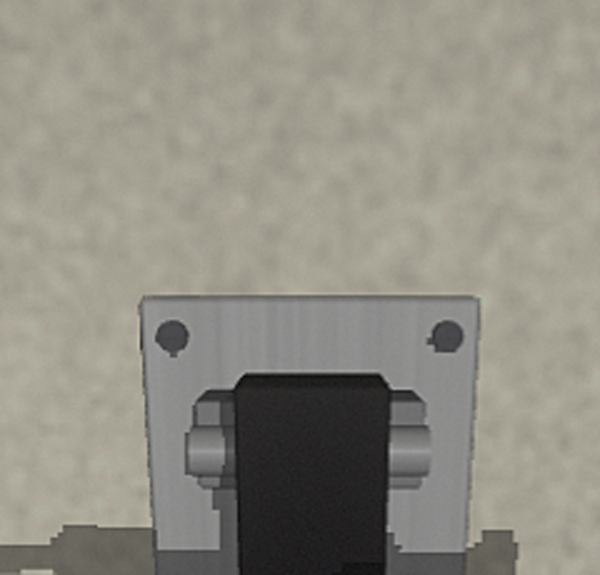

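```bash
python3 - <<'E'
import pickle; from h import *
c=pickle.load(open("cal.pkl","rb")); f=lambda p:(np.array(p)+.5)/2.5-.5+[200,0]
q=lambda n,p,z:print(n,(toz(c,f(p),z)*1000).round(1)[:,:2].tolist())
q("screws",[[172,336],[447,336]],.012); q("edge",[[142,297],[479,298]],.012)
q("roller ax",[[187,450],[431,450]],.039)
q("bar top edge",[[236,387],[389,387]],.0565+.017); q("bottom",[[247,374],[380,374]],.0565-.003)
E
```

```text
screws [[606.7, -300.4], [534.2, -300.9]]
edge [[614.1, -310.4], [526.3, -310.7]]
roller ax [[599.5, -275.6], [541.2, -276.0]]
bar top edge [[584.2, -295.3], [555.4, -295.6]]
bottom [[583.7, -295.4], [555.3, -295.6]]
```

```bash
python3 -m pendant '[{"x":0.002,"y":-0.001,"z":-0.01,"rx":0,"ry":0,"rz":0,"claw":0.2},{"x":0.002,"y":-0.001,"z":-0.02,"rx":0,"ry":0,"rz":0,"claw":0.2},{"x":0.002,"y":-0.001,"z":-0.027,"rx":0,"ry":0,"rz":0,"claw":0.2},{"x":0.002,"y":-0.001,"z":-0.03,"rx":0,"ry":0,"rz":0,"claw":0.2},{"x":0.002,"y":-0.001,"z":-0.032,"rx":0,"ry":0,"rz":0,"claw":0.2},{"x":0.002,"y":-0.001,"z":-0.034,"rx":0,"ry":0,"rz":0,"claw":0.2},{"x":0.002,"y":-0.001,"z":-0.034,"rx":0,"ry":0,"rz":0,"claw":0.2},{"x":0.002,"y":-0.001,"z":-0.034,"rx":0,"ry":0,"rz":0,"claw":0.2}]'
```

```text
time_s: 29.5
tcp_pos: [0.5704, -0.2364, 0.0479]
ee_rot: [[0.007, -1.0, 0.0], [-1.0, -0.007, -0.0], [0.0, -0.0, -1.0]]
wrist_force: [-1.9, 0.2, 1.9]
gripper_width: 0.34
gripper_force: 30.0
```

```bash
python3 -m pendant '[{"x":0,"y":0,"z":0,"rx":0,"ry":0,"rz":0,"claw":0.45},{"x":0,"y":0,"z":0,"rx":0,"ry":0,"rz":0,"claw":0.6},{"x":0,"y":0,"z":0,"rx":0,"ry":0,"rz":0,"claw":0.7},{"x":0,"y":0,"z":0,"rx":0,"ry":0,"rz":0,"claw":0.7},{"x":0,"y":0,"z":0,"rx":0,"ry":0,"rz":0,"claw":0.7},{"x":0,"y":0,"z":0.08,"rx":0,"ry":0,"rz":0,"claw":0.7},{"x":0,"y":0,"z":0.2,"rx":0,"ry":0,"rz":0,"claw":0.7},{"x":0,"y":0,"z":0.3,"rx":0,"ry":0,"rz":0,"claw":0.7}]'
python3 -m pendant '[{"x":0,"y":0.1,"z":0.15,"rx":0,"ry":0,"rz":0,"claw":0.7},{"x":0,"y":0.2,"z":0.3,"rx":0,"ry":0,"rz":0,"claw":0.7},{"x":0,"y":0.35,"z":0.4,"rx":0,"ry":0,"rz":0,"claw":0.7},{"x":0,"y":0.45,"z":0.4,"rx":0,"ry":0,"rz":0,"claw":0.7},{"x":0,"y":0.45,"z":0.4,"rx":0,"ry":0,"rz":0,"claw":0.7},{"x":0,"y":0.45,"z":0.4,"rx":0,"ry":0,"rz":0,"claw":0.7},{"x":0,"y":0.45,"z":0.4,"rx":0,"ry":0,"rz":0,"claw":0.7},{"x":0,"y":0.45,"z":0.4,"rx":0,"ry":0,"rz":0,"claw":0.7}]'
sed -i 's/T\[2\]+.017/.065/' look.py; python3 look.py w10.png
```

```text
time_s: 30.5
tcp_pos: [0.5706, -0.2364, 0.1236]
ee_rot: [[0.007, -1.0, 0.0], [-1.0, -0.007, -0.0], [0.0, -0.0, -1.0]]
wrist_force: [0.5, -1.2, -0.1]
gripper_width: 0.694
gripper_force: 0.0
time_s: 31.5
tcp_pos: [0.5703, -0.1246, 0.2222]
ee_rot: [[0.006, -1.0, -0.001], [-1.0, -0.006, -0.0], [0.0, 0.001, -1.0]]
wrist_force: [0.6, 0.6, 0.3]
gripper_width: 0.7
gripper_force: 0.0
[ 0.57032581 -0.12451016  0.22223248] 31.55 [[0.006, -1.0, -0.001], [-1.0, -0.006, -0.0]] [-0.44441228 -0.43323687 -0.40987125] 0.7013772392972246
bar_center 0.95 [421. 252.] ((453.56378173828125, -44.881019592285156), (32.58688735961914, 72.6426773071289), 81.66079711914062)
bar_center 0.56 [324.  70.] ((569.2833862304688, -236.57936096191406), (30.35458755493164, 118.5018081665039), 1.0133388042449951)
cradle 0.78 [310.  80.] ((570.042724609375, -235.75296020507812), (90.53986358642578, 149.01193237304688), 0.4984475374221802)
```

View pics/c_w10.png

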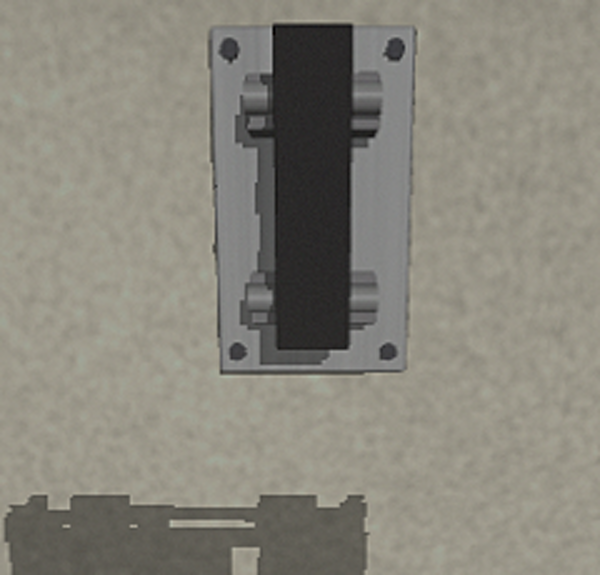

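The bar lies flat across both rollers, from (313,24) to (313,348) in the crop. It is within about 1 mm of the cradle's centre and square to about 0.5°, and the gripper is clear.

```bash
python3 -c "
from station import *
print(finish_job())"
```

```text
the job is handed in; nothing more can be done
None
```

The test bar was squared against both jig fences, then laid across the cradle rollers within about 1 mm of centre and released, and the job was handed in at about 31.6 s of the 64 s allowed.

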